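Pin the cake turntable

TASK

The decorating turntable has been turned back so that the hole in its lug lies over its lock post. Pull the thick spring-detent pin (the one with the big knob) straight up out of its holder and push it down through the lug into the post until it is fully home with its collar flat on the lug, then let go of it. Leave the thin pin in its holder.

Things in the scene. Friction and masses are not known exactly. Their poses are not given: they have to be found in the camera images.
- lock_pin: Thick steel pin upright in a holder 70 mm tall. Origin: centre of its collar's underside; z up its axis. Collar 44 mm wide, z 0 to 5 mm; black round knob 28 mm wide, z 5 to 45 mm (grip its sides, any yaw); shank 16 mm wide down to z -54 mm, point tapered over the last 14 mm. 110 to 185 g. Spring balls hold its groove: about 8 N frees it in the first 10 mm of lift; it is clear once 54 mm up.
- thin_pin: A thin pin, not to be used, in a second holder like the first (both round steel, 52 mm wide, 70 mm tall, in either order). Black knob only 18 mm wide and 22 mm tall, collar 24 mm wide, shank 10 mm. Origin: centre of the collar's underside; z up.
- lock_hole (a point): Centre of the turntable's lock hole, on the fixed post's axis, level with the lug's top (100 mm up): the pin's origin rests here when home. z up; +x to the plate's middle, 145 mm off (230 mm aluminium plate, level with the lug, cupcakes on it). Lug: steel eye, hole 26 mm, countersunk to 38; post bore 23, countersunk to 36. Spring balls resist from 16 mm above home: push about 6 N and it snaps in.
- turntable (a joint): Turn of the turntable's plate and lug about its upright axis, rad, counter-clockwise from above; 0: the lug's hole is exactly over the post's bore. Plays 0.035 rad either way (5 mm at the lug) and turns easily: the pin's point draws the holes into line.

How it is judged:
By the outcome, as a careful person would: the job done as asked, in the order asked, and still so for the second after the job is handed in, with the robot touching nothing.
It also fails if it takes over 38 s, if anything falls off the work surface, if the arm or the gripper's body presses on something with over 40 N, if the wrist force passes 120 N, or if a joint passes its speed limit or range.

ROBOT

A 6-joint arm with a two-finger parallel gripper is mounted at the origin on the work surface; the furniture and walls round the work are solid. World frame = base frame: x ahead of the robot, y to its left, z up, the work surface at z = 0. Lengths are in m, angles in degrees, forces in N, time in s.
With the tool pointing down it reaches from about 0.25 to 0.725 m from the base axis. Payload 9.7 kg.
Tool frame: the origin (TCP) lies at the very end of the fingers, on their centre line; the grasp point (between the pads) lies 19 mm behind it; z points along the fingers, y is the direction in which the jaws open and shut (so a half turn about z gives the same grasp; the last joint's range is limited). The gripper opens to 85 mm and grips with 20 to 120 N. Pads are 22 mm wide; open, the fingers measure 114 mm over their backs; the gripper's body (76 mm by 85 mm) begins 54 mm behind the grasp point. The pads swing forward as they close: fully open they stand 13 mm farther back than shut.
Start: joints at [-77.12, 4.979, 10.078, 95.1, 0, 90], TCP at [0.123, -0.536, 0.231] pointing down, gripper open.
Joint ranges: [-179.16, 179.16], [-48.56, 103.87], [-65.8, 70.77], [-126.05, 130.52], [-82.76, 87.17], [-180, 180]. Speed limits (degrees/s): [127.2, 127.2, 147.25, 180, 180, 180].

INTERFACE

Orientations are given as [roll, pitch, yaw] about the fixed x, y, z axes, in that order (R = Rz(yaw) Ry(pitch) Rx(roll)).
In Python, from workcell import bot gives the robot as it stands.
- The arm moves only by the shell command python3 -m pendant 'ROWS' [FORCE]. ROWS is JSON, a list that holds one entry, the list of rows, each a list of 7 numbers: the shift along the tool's x, y, z in cm, then the turn, a rotation vector about the tool's x, y, z in rad, then the opening in per cent of the stroke, from 0 (shut) to 100 (fully open). In form: [[[dx, dy, dz, ax, ay, az, gripper], ...]]. A call has 1 to 5 rows; each row shifts and turns the pose as measured when the row begins, along the tool's axes as they then stand; what a row does not reach is not made up. A row lasts 1/12 s, in which the tool goes at most 41.7 mm and 7.16 degrees, less where a joint would pass 70% of its speed; a pose out of reach is approached as far as the arm can. A call with a gripper value outside its range is refused whole. The fingers move at their own pace and stop on an object; FORCE is the grip in N (left out, the last holds). Time passes only in rows, so rows that do not move let the fingers close. It gives the time, the measured TCP pose, the force and the opening at its end, in the units of the state.
- bot.get_obs(): the state, without advancing time (a new reading comes with each control period).
- bot.camera(name): name is "side" or "top"; returns the picture (420x560x3 uint8, red, green, blue); there is no depth.
- bot.get_calibration(name): a dict with "intrinsics" (3x3 intrinsics, pixels), "pose" (4x4, takes a point from camera to world coordinates). Camera axes: x right, y down, z forward; pixel columns grow to the right and rows downward; lengths in m; the calibration is good to about 2 mm. A picture is of the moment at which its call begins. get_calibration takes no time and is no camera call.
- bot.job_done(): hands the job in, once; it reports no verdict.
Trained networks look in the newest picture that a camera, given by its name, has taken for a name from the list of things; names that differ only in an ending like _2 or _b are one class to them, and where a whole thing is asked for, a point or a joint stands for the part that bears it (a point fixed in the world has none). Each returns a list of dicts, best first, with "confidence" (0 to 1); they miss things now and then, are a little off and sometimes report something else, mostly with a low value. They report only what shows in the picture. A call takes as long as a camera call.
- bot.masks_of(camera, thing): "pixels" (420x560 bool, what is visible of it) and "extent" ([left, top, right, bottom] in pixels, round what is visible of it).
- bot.mark_of(camera, thing): "uv" ([column, row] in pixels: a listed point, or the origin of a listed thing).
The state is a dict: "time": time; "q": joint angles; "qd": joint speeds; "joint_efforts": joint torques, N m; "ee_pos": TCP position; "tcp_rot": TCP orientation; "wrist_force": force on the tool from outside, world axes, zero at the start; "torque": the same for the moment, N m; "opening": finger opening in m.
Only numpy, scipy, OpenCV 4.12 (cv2) and the standard library are available. Lean on these libraries where they do the work, as an engineer would, in place of code of your own. Each camera call takes 0.05 s, during which the arm holds its last target. There are 200 camera calls.

## Working session

There is one attempt and no reset: what is moved stays moved. The work goes in short steps, Python scripts to look and compute and a shell command to move; the robot and the scene stay as the last step left them, time stands still between calls to the robot, and variables do not carry over. Pictures are saved under pics/ and viewed, about 8 in all and at most 12, crops included, and the job is handed in when it is done.

```bash
mkdir -p pics; cat > h.py <<'E'
from workcell import bot
import numpy as np, cv2
def shot(n,f): 
    im=bot.camera(n); cv2.imwrite('pics/'+f,im[:,:,::-1]); return im
def ray(n,uv):
    c=bot.get_calibration(n);K=np.array(c['intrinsics']);T=np.array(c['pose'])
    d=T[:3,:3]@np.linalg.solve(K,[uv[0],uv[1],1]);return T[:3,3],d/np.linalg.norm(d)
def atz(n,uv,z):
    o,d=ray(n,uv);return o+d*(z-o[2])/d[2]
def tri(uvs):
    A=0;b=0
    for n,uv in uvs.items():
        o,d=ray(n,uv);P=np.eye(3)-np.outer(d,d);A=A+P;b=b+P@o
    return np.linalg.solve(A,b)
def proj(n,p):
    c=bot.get_calibration(n);K=np.array(c['intrinsics']);T=np.linalg.inv(np.array(c['pose']))
    q=K@(T[:3,:3]@np.array(p)+T[:3,3]);return q[:2]/q[2]
E
python3 - <<'E'
from h import *
np.set_printoptions(precision=4,suppress=True)
a=shot('side','s1.png');b=shot('top','t1.png')
cv2.imwrite('pics/both1.png',cv2.resize(np.hstack([a,b])[:,:,::-1],(800,300),interpolation=cv2.INTER_AREA))
for t in ['lock_pin','thin_pin','lock_hole']:
    for n in ['side','top']:
        for m in bot.mark_of(n,t)[:3]: print(t,n,m)
for n in ['side','top']: print(np.array(bot.get_calibration(n)['pose']))
o=bot.get_obs();print(o)
E
```

```text
lock_pin side {'uv': [269.0, 252.2], 'confidence': 0.77}
lock_pin side {'uv': [256.7, 158.1], 'confidence': 0.34}
thin_pin side {'uv': [253.2, 308.0], 'confidence': 0.59}
thin_pin top {'uv': [415.2, 227.4], 'confidence': 0.53}
lock_hole side {'uv': [254.5, 157.2], 'confidence': 0.69}
lock_hole top {'uv': [139.5, 248.2], 'confidence': 0.8}
[[ 0.9988  0.0403 -0.0279  0.588 ]
 [ 0.0461 -0.5779  0.8148 -0.8804]
 [ 0.0167 -0.8151 -0.579   0.6795]
 [ 0.      0.      0.      1.    ]]
[[-0.0015 -0.9947  0.1031  0.4668]
 [-1.      0.0011 -0.0038 -0.062 ]
 [ 0.0037 -0.1031 -0.9947  0.9241]
 [ 0.      0.      0.      1.    ]]
{'time': 0.4, 'q': array([-77.1208,   4.9832,  10.0718,  95.1008,  -0.0011,  90.0007]), 'qd': array([ 0.0284, -0.0277, -0.0371,  0.0346,  0.1067, -0.0251]), 'joint_efforts': array([  0.0011, -51.9503,  46.4382,   0.0035,   0.0001,  -0.    ]), 'ee_pos': array([ 0.1226, -0.5361,  0.2312]), 'tcp_rot': array([-179.9879,    0.0011,   12.8785]), 'wrist_force': array([-0.1442,  0.377 ,  0.0445]), 'torque': array([-0.0445,  0.0601,  0.059 ]), 'opening': 0.08532430671023991}
```

View pics/s1.png

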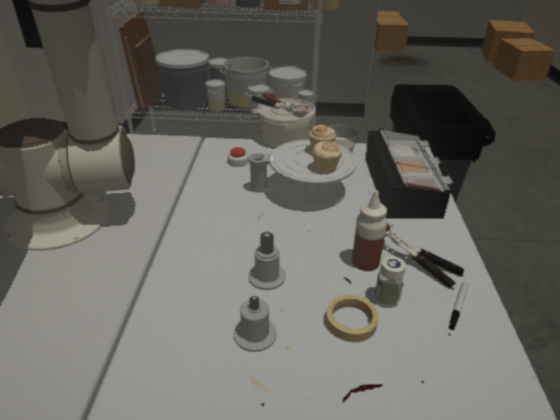

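View pics/t1.png

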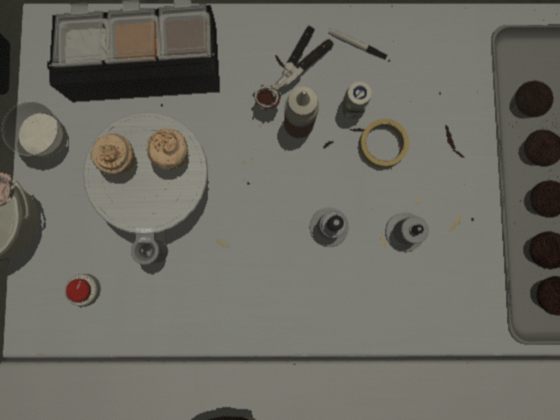

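The side view shows the lock pin at about (268,250), the thin pin at (254,310) and the lug and post at (259,160). In the top view the big-knob pin is at about (333,224), the thin pin at (413,229) and the lug at (146,248). The arm is out of the way.

```bash
python3 - <<'E'
from h import *
np.set_printoptions(precision=4,suppress=True)
a=shot('side','s2.png');b=shot('top','t2.png')
for t in ['lock_pin','thin_pin','lock_hole','turntable']:
    for n in ['side','top']:
        for m in bot.mark_of(n,t)[:2] if t!='turntable' else []: print(t,n,m['uv'],m['confidence'])
for n in ['side','top']:
  for t in ['lock_pin','turntable']:
    for m in bot.masks_of(n,t)[:2]: print('mask',n,t,m['extent'],m['confidence'],m['pixels'].sum())
print('hole',tri({'side':[254.5,157.2],'top':[139.5,248.2]}),atz('side',[254.5,157.2],.1),atz('top',[139.5,248.2],.1))
print('pin side',atz('side',[269,252.2],.07))
print('thin',atz('side',[253.2,308.],.07),atz('top',[415.2,227.4],.07))
c=lambda i,x,y:cv2.resize(i[y-40:y+40,x-50:x+50],(400,320),interpolation=cv2.INTER_CUBIC)
im=np.vstack([np.hstack([c(a,268,250),c(b,333,224)])[:300],np.hstack([c(a,259,165),c(b,146,248)])[:300]])
cv2.imwrite('pics/c2.png',np.clip(im.astype(int)*1.6,0,255).astype(np.uint8)[:,:,::-1])
E
```

```text
lock_pin side [272.5, 250.9] 0.91
lock_pin top [330.2, 223.7] 0.59
thin_pin side [254.4, 301.9] 0.59
thin_pin top [412.7, 227.3] 0.44
lock_hole side [257.5, 155.5] 0.89
lock_hole top [141.7, 247.4] 0.67
mask side lock_pin [262.4, 230.1, 276.1, 259.6] 0.81 397
mask side turntable [248.8, 138.1, 357.1, 183.2] 0.6 2567
mask top lock_pin [322.5, 211.7, 345.3, 238.6] 0.65 438
mask top turntable [85.5, 112.4, 208.2, 268.6] 0.89 10039
hole [0.4813 0.1869 0.0931] [0.477  0.1727 0.1   ] [0.487  0.1858 0.1   ]
pin side [ 0.5392 -0.1725  0.07  ]
thin [ 0.5216 -0.3258  0.07  ] [ 0.5263 -0.3263  0.07  ]
```

View pics/c2.png

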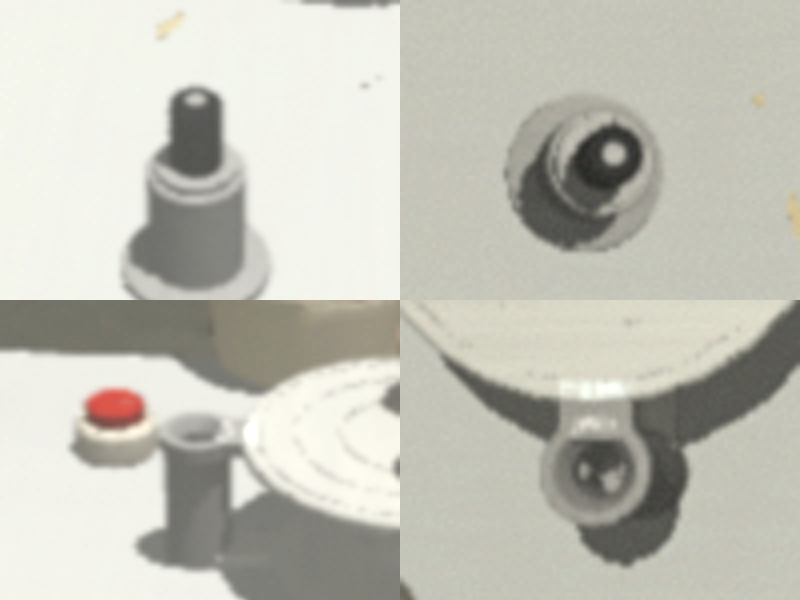

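```bash
python3 - <<'E'
from h import *
np.set_printoptions(precision=4,suppress=True)
print('hole',tri({'side':[259.5,157.75],'top':[145.25,251]}),atz('side',[259.5,157.75],.1),atz('top',[145.25,251],.1))
print('knob',tri({'side':[267,234.2],'top':[336.5,222.7]}),atz('side',[267,234.2],.115),atz('top',[336.5,222.7],.115))
print('collar',atz('side',[218+49,210+43],.075),atz('top',[283+49.5,184+40.5],.075))
p=proj('top',[.48,.18,.1]); q=proj('top',[.48,.181,.1]); print(p-q)
E
```

```text
hole [0.4859 0.1768 0.0962] [0.4904 0.1708 0.1   ] [0.4819 0.1752 0.1   ]
knob [ 0.5334 -0.1708  0.1153] [ 0.535  -0.1701  0.115 ] [ 0.5318 -0.1711  0.115 ]
collar [ 0.5357 -0.181   0.075 ] [ 0.5316 -0.1689  0.075 ]
[ 0.5514 -0.0008]
```

```bash
python3 -m pendant '[[[0,0,0,0,0,-0.122,70],[0,0,0,0,0,-0.122,70],[0,0,0,0,0,-0.122,70],[0,0,0,0,0,-0.122,70],[0,0,0,0,0,-0.122,70]]]' 40; python3 -m pendant '[[[0,0,0,0,0,-0.122,70],[0,0,0,0,0,-0.122,70],[0,0,0,0,0,-0.122,70],[0,0,0,0,0,-0.122,70],[0,0,0,0,0,-0.122,70]]]'
```

```text
time: 1.42
ee_pos: [0.1226, -0.5362, 0.2313]
tcp_rot: [180.0, 0.0, 48.6]
wrist_force: [0.2, -0.1, 0.8]
opening: 0.0596
time: 1.83
ee_pos: [0.1226, -0.5361, 0.2313]
tcp_rot: [-180.0, 0.0, 84.4]
wrist_force: [-0.3, -0.6, 0.1]
opening: 0.0596
```

```bash
python3 -m pendant '[[[0,0,0,0,0,-0.098,70],[2.5,2.9,0,0,0,0,70],[2.6,3,0,0,0,0,70],[2.6,3,0,0,0,0,70],[2.6,3,0,0,0,0,70]]]'; python3 -m pendant '[[[2.6,3,0,0,0,0,70],[2.6,3,0,0,0,0,70],[2.6,3,0,0,0,0,70],[2.6,3,0,0,0,0,70],[2.6,3,0,0,0,0,70]]]'; python3 -m pendant '[[[2.6,3,0,0,0,0,70],[2.6,3,0,0,0,0,70],[2.6,3,0,0,0,0,70],[0,0,0,0,0,0,70]]]'
```

```text
time: 2.25
ee_pos: [0.2388, -0.4325, 0.2293]
tcp_rot: [-179.9, -0.0, 90.4]
wrist_force: [0.8, -0.7, 0.3]
opening: 0.0595
time: 2.67
ee_pos: [0.3933, -0.2943, 0.23]
tcp_rot: [180.0, 0.1, 90.2]
wrist_force: [-0.2, -0.3, -0.2]
opening: 0.0594
time: 3.0
ee_pos: [0.4903, -0.2065, 0.23]
tcp_rot: [179.8, 0.1, 90.5]
wrist_force: [0.7, 0.5, -0.7]
opening: 0.0601
```

```bash
python3 -m pendant '[[[1.8,2.1,0,0,0,0,70],[1.8,2.2,0,0,0,0,70],[0,0,3.5,0,0,0,70],[0,0,3.5,0,0,0,70],[0,0,0,0,0,0,70]]]'; python3 - <<'E'
from h import *
a=shot('side','s3.png');b=shot('top','t3.png')
o=bot.get_obs();p=o['ee_pos'];print(p,o['tcp_rot'],proj('side',p),proj('top',p))
u,v=proj('side',p).astype(int);x,y=proj('top',p).astype(int)
c=lambda i,x,y:cv2.resize(i[y-50:y+50,x-50:x+50],(400,400),interpolation=cv2.INTER_CUBIC)
im=np.hstack([c(a,u,v),c(b,x,y)]);print(u,v,x,y)
cv2.imwrite('pics/c3.png',np.clip(im.astype(int)*1.6,0,255).astype(np.uint8)[:,:,::-1])
E
```

```text
time: 3.42
ee_pos: [0.5387, -0.1659, 0.1601]
tcp_rot: [179.5, 0.2, 90.9]
wrist_force: [-1.2, 0.1, -1.5]
opening: 0.0595
[ 0.53970012 -0.16689494  0.16606423] [179.23207295   0.29853204  90.80191657] [269.4608881  212.65122346] [338.00661547 215.59825686]
269 212 338 215
```

View pics/c3.png

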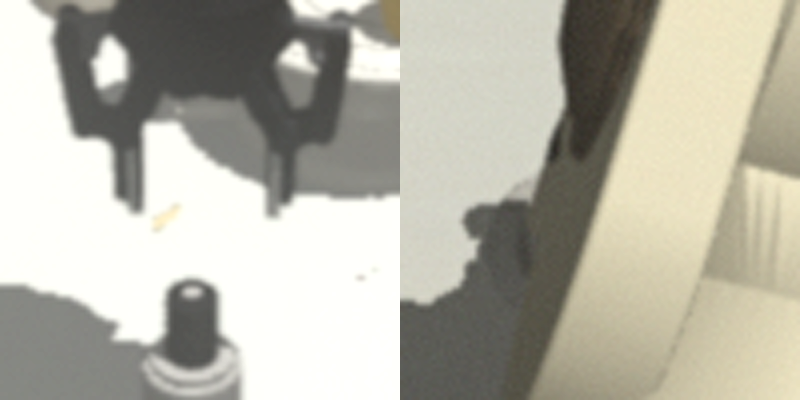

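The side crop shows the open fingertips at x about 128 and 280, straddling the line above the knob at x about 192. The TCP projection agrees to about 0.5 px. The top view is blocked by the arm.

```bash
python3 -m pendant '[[[-0.4,-0.6,0,0.013,0.005,0.014,70],[0,0,0,0,0,0,70],[0,0,2,0,0,0,70],[0,0,0,0,0,0,70]]]'
```

```text
time: 3.85
ee_pos: [0.5347, -0.174, 0.1546]
tcp_rot: [179.5, 0.2, 89.7]
wrist_force: [0.5, 0.3, -1.3]
opening: 0.0601
```

```bash
python3 -m pendant '[[[0.3,-0.1,2,0.008,0.003,0,70],[0,0,2,0,0,0,70],[0,0,2,0,0,0,70],[0,0,0,0,0,0,70]]]';python3 -c "
from h import *
o=bot.camera('side');o=bot.get_obs();print(o['ee_pos'],o['tcp_rot'])"
```

```text
time: 4.18
ee_pos: [0.5365, -0.174, 0.1026]
tcp_rot: [179.4, 0.2, 89.5]
wrist_force: [-0.5, -0.7, -1.3]
opening: 0.0597
[ 0.5372931  -0.17429146  0.10502593] [179.22525828   0.23512025  89.54259788]
```

```bash
python3 -m pendant '[[[0.4,-0.4,1.0,0.013,0.004,-0.008,70],[0,0,0.8,0,0,0,70],[0,0,0,0,0,0,70]]]';python3 -c "
from h import *
o=shot('side','s4.png');o=bot.get_obs();p=o['ee_pos'];print(p,o['tcp_rot'],o['wrist_force'],proj('side',p))"
```

```text
time: 4.48
ee_pos: [0.535, -0.1711, 0.0915]
tcp_rot: [179.7, 0.1, 90.0]
wrist_force: [0.1, -0.9, -0.6]
opening: 0.0596
[ 0.53521744 -0.17113184  0.09214243] [1.79660219e+02 1.06432869e-01 8.99977705e+01] [-0.73374306 -0.12346127  0.4211981 ] [267.08023802 243.36700433]
```

```bash
python3 -m pendant '[[[0,-0.15,0.9,0.004,0,0,70],[0,0,0.2,0,0,0,70],[0,0,0,0,0,0,40],[0,0,0,0,0,0,0],[0,0,0,0,0,0,0]]]' 60;python3 -m pendant '[[[0,0,0,0,0,0,0],[0,0,0,0,0,0,0],[0,0,0,0,0,0,0]]]'
```

```text
time: 4.95
ee_pos: [0.5343, -0.1713, 0.0819]
tcp_rot: [179.8, 0.1, 90.0]
wrist_force: [0.5, 0.0, -0.4]
opening: 0.0267
time: 5.2
ee_pos: [0.5343, -0.1713, 0.082]
tcp_rot: [179.8, 0.1, 90.0]
wrist_force: [0.0, 0.5, -1.4]
opening: 0.0264
```

```bash
python3 -m pendant '[[[0,0,-0.5,0,0,0,0],[0,0,-1,0,0,0,0],[0,0,-1.5,0,0,0,0],[0,0,0,0,0,0,0]]]';python3 -m pendant '[[[0,0,-2,0,0,0,0],[0,0,-2,0,0,0,0],[0,0,-2,0,0,0,0],[0,0,-2,0,0,0,0],[0,0,0,0,0,0,0]]]'; python3 - <<'E'
from h import *
a=shot('side','s5.png')
o=bot.get_obs();p=o['ee_pos'];print(p,o['tcp_rot'],o['wrist_force'],o['torque'],o['opening'],proj('side',p))
cv2.imwrite('pics/c5.png',np.clip(cv2.resize(a[130:280,190:340],(600,600),interpolation=cv2.INTER_CUBIC).astype(int)*1.6,0,255).astype(np.uint8)[:,:,::-1])
E
```

```text
time: 5.53
ee_pos: [0.5336, -0.1708, 0.1132]
tcp_rot: [179.9, 0.1, 90.0]
wrist_force: [0.5, -0.2, -1.2]
opening: 0.0261
time: 5.95
ee_pos: [0.533, -0.1707, 0.1969]
tcp_rot: [180.0, 0.1, 90.0]
wrist_force: [-0.6, 0.2, -0.3]
opening: 0.0266
[ 0.53273953 -0.17060892  0.19494459] [-1.79962577e+02  5.89111619e-02  9.00090513e+01] [-0.21607128  0.2989517  -0.87497227] [-0.04157094 -0.0423765   0.02736276] 0.026555069214067868 [265.68351157 201.28730762]
```

View pics/c5.png

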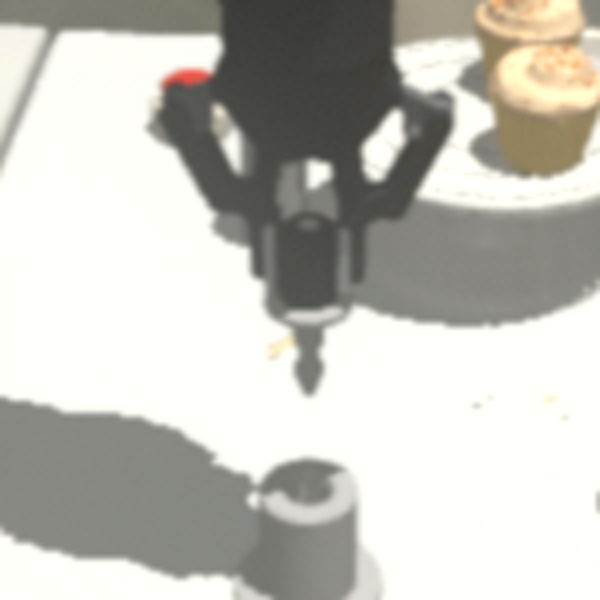

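The pin is out and upright in the jaws, with its tip at side pixel (267,228). The holder below it is empty. Next I carry it to the post.

```bash
python3 -m pendant '[[[2,-0.3,0,0,0,0,0],[3.8,-0.5,0,0,0,0,0],[3.8,-0.5,0,0,0,0,0],[3.8,-0.5,0,0,0,0,0],[3.8,-0.5,0,0,0,0,0]]]';python3 -m pendant '[[[3.8,-0.5,0,0,0,0,0],[3.8,-0.5,0,0,0,0,0],[3.8,-0.5,0,0,0,0,0],[2,-0.3,0,0,0,0,0],[0,0,0,0,0,0,0]]]'
```

```text
time: 6.42
ee_pos: [0.5089, 0.0005, 0.1876]
tcp_rot: [-179.7, 0.1, 89.4]
wrist_force: [1.1, 0.6, -1.3]
opening: 0.0265
time: 6.83
ee_pos: [0.4871, 0.1459, 0.1797]
tcp_rot: [-179.3, 0.1, 89.6]
wrist_force: [-0.6, 1.1, -1.5]
opening: 0.0262
```

```bash
python3 -m pendant '[[[1.4,0,-0.3,-0.012,0.002,-0.007,0],[1.2,0,0,0,0,0,0],[0,0,0,0,0,0,0],[0,0,0,0,0,0,0]]]'; python3 - <<'E'
from h import *
a=shot('side','s6.png');b=shot('top','t6.png')
o=bot.get_obs();p=o['ee_pos'];print(p,o['tcp_rot'],o['wrist_force'],o['opening'],proj('side',p),'tip',proj('side',p-[0,0,.066]))
print([(m['uv'],m['confidence']) for m in bot.mark_of('side','lock_hole')],[(m['uv'],m['confidence']) for m in bot.mark_of('side','lock_pin')])
c=lambda i,x,y:cv2.resize(i[y-50:y+50,x-50:x+50],(400,400),interpolation=cv2.INTER_CUBIC)
im=np.hstack([c(a,259,150),c(b,146,248)])
cv2.imwrite('pics/c6.png',np.clip(im.astype(int)*1.6,0,255).astype(np.uint8)[:,:,::-1])
E
```

```text
time: 7.17
ee_pos: [0.4855, 0.1738, 0.1778]
tcp_rot: [-179.7, 0.2, 90.2]
wrist_force: [0.5, -0.1, -1.2]
opening: 0.0265
[0.48557056 0.17327015 0.17793093] [-1.79685206e+02  1.70726748e-01  9.01596037e+01] [ 0.10662961 -0.18969712 -1.75463358] 0.026362420800439535 [257.3419425  130.15046067] tip [257.70789233 153.21257199]
[([256.9, 157.2], 0.78)] [([259.7, 132.9], 0.73)]
```

View pics/c6.png

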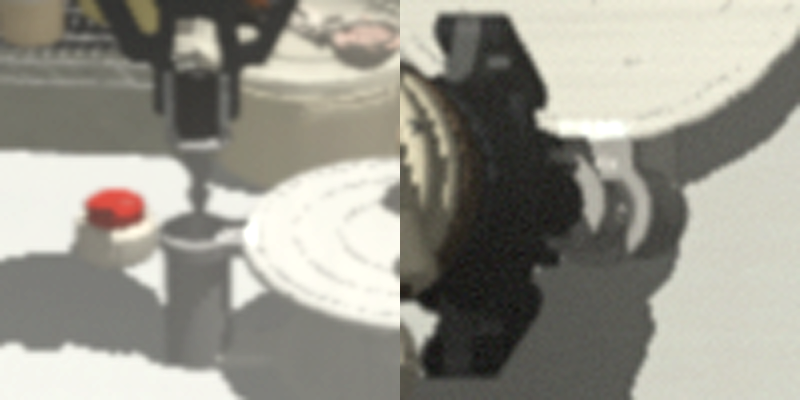

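In the side crop the tip is at (201,213) and the lug eye and post centre are at about (199,231). The tip should drop to about row 230 at lug height, so it is aligned within about 2 mm. Descending.

```bash
python3 -m pendant '[[[0,0,1,-0.005,0.002,0,0],[0,0,1,0,0,0,0],[0,0,0,0,0,0,0]]]';python3 -m pendant '[[[0,0,1,0,0,0,0],[0,0,1,0,0,0,0],[0,0,0,0,0,0,0]]]'
```

```text
time: 7.62
ee_pos: [0.4866, 0.1715, 0.1581]
tcp_rot: [179.9, 0.0, 90.0]
wrist_force: [-0.5, -0.4, -2.4]
opening: 0.0265
time: 7.87
ee_pos: [0.4869, 0.1717, 0.137]
tcp_rot: [179.9, -0.1, 89.9]
wrist_force: [1.3, 3.2, -0.8]
opening: 0.0265
```

```bash
python3 -m pendant '[[[0.2,0,0.2,0,0,0,0],[0,0,0.5,0,0,0,0],[0,0,0,0,0,0,0]]]'
```

```text
time: 8.12
ee_pos: [0.4869, 0.1751, 0.1294]
tcp_rot: [179.9, -0.3, 90.0]
wrist_force: [-1.1, 4.1, -1.7]
opening: 0.0266
```

```bash
python3 -m pendant '[[[0,0,0,0,0,0,0],[0,0,0,0,0,0,0]]]'; python3 -c "
from h import *
o=shot('side','s7.png');o=bot.get_obs();p=o['ee_pos'];print(p,o['tcp_rot'],o['wrist_force'],o['torque'])"
```

```text
time: 8.28
ee_pos: [0.4868, 0.1758, 0.1292]
tcp_rot: [179.9, -0.4, 90.0]
wrist_force: [-1.2, 2.0, -0.3]
opening: 0.0266
[0.48687209 0.17576259 0.12918182] [179.87790763  -0.35783349  89.99151106] [ 0.32904807  3.04683025 -0.97249137] [0.73570063 0.10265154 0.0058689 ]
```

```bash
python3 -m pendant '[[[0.25,0,0,0,0,0,0],[0,0,0,0,0,0,0],[0,0,0,0,0,0,0]]]'
```

```text
time: 8.58
ee_pos: [0.4867, 0.1774, 0.1286]
tcp_rot: [179.9, -0.2, 90.0]
wrist_force: [-0.6, -0.1, -1.3]
opening: 0.0261
```

Free of side force now. Pushing home.

```bash
python3 -m pendant '[[[0.1,0,0.6,0,0.003,0,0],[0,0,0.6,0,0,0,0],[0,0,0,0,0,0,0]]]'; python3 -m pendant '[[[0,0,0.4,0,0,0,0],[0,0,0.4,0,0,0,0],[0,0,0,0,0,0,0]]]'
```

```text
time: 8.83
ee_pos: [0.4863, 0.1778, 0.1155]
tcp_rot: [180.0, -0.3, 89.9]
wrist_force: [-0.7, -0.2, -1.7]
opening: 0.0263
time: 9.08
ee_pos: [0.4867, 0.1789, 0.1124]
tcp_rot: [179.7, -0.5, 90.0]
wrist_force: [-2.0, 0.4, -1.9]
opening: 0.0266
```

```bash
python3 -m pendant '[[[0,0,0.6,0,0.006,0,0],[0,0,0.6,0,0,0,0]]]'; python3 -m pendant '[[[0,0,0,0,0,0,0]]]'; python3 - <<'E'
from h import *
a=shot('side','s8.png')
o=bot.get_obs();p=o['ee_pos'];print(p,o['wrist_force'])
cv2.imwrite('pics/c8.png',np.clip(cv2.resize(a[100:200,209:309],(600,600),interpolation=cv2.INTER_CUBIC).astype(int)*1.6,0,255).astype(np.uint8)[:,:,::-1])
E
```

```text
time: 9.25
ee_pos: [0.4873, 0.1809, 0.1105]
tcp_rot: [179.2, -1.2, 90.0]
wrist_force: [-29.1, 0.5, 44.7]
opening: 0.0267
time: 9.33
ee_pos: [0.4866, 0.1812, 0.1123]
tcp_rot: [179.2, -1.3, 90.1]
wrist_force: [-3.3, -0.2, -3.0]
opening: 0.0267
[0.48672154 0.18119726 0.11234004] [-5.58312414 -0.02781376  0.8233844 ]
```

View pics/c8.png

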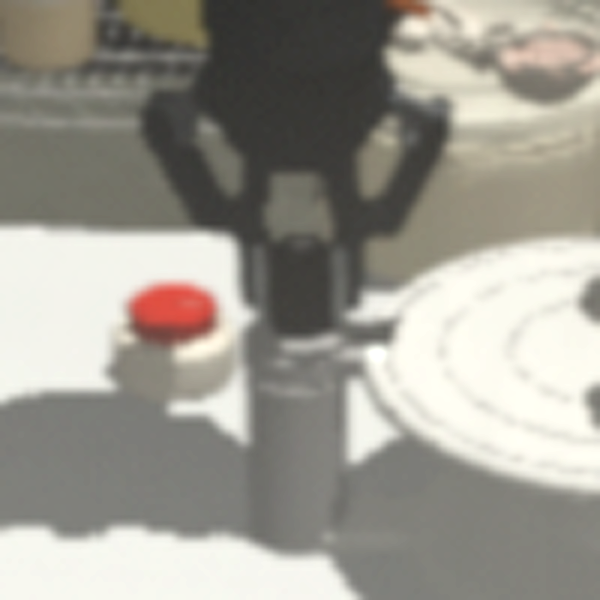

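The collar is seated on the lug, at crop (298,345). A 45 N push met a hard stop. I'll straighten the wrist, then release.

```bash
python3 -m pendant '[[[-0.1,-0.05,0,0.014,-0.022,0,0],[0,0,0,0,0,0,0],[0,0,0,0,0,0,0]]]' 20; python3 -m pendant '[[[0,0,0.3,0,0,0,0],[0,0,0,0,0,0,0],[0,0,0,0,0,0,0]]]'
```

```text
time: 9.63
ee_pos: [0.4863, 0.1802, 0.1123]
tcp_rot: [180.0, 0.0, 90.0]
wrist_force: [-0.6, -0.2, -1.1]
opening: 0.0267
time: 9.88
ee_pos: [0.4868, 0.1809, 0.111]
tcp_rot: [179.9, -0.1, 90.1]
wrist_force: [-2.0, 0.1, -0.1]
opening: 0.0265
```

```bash
python3 -m pendant '[[[0,0,0,0,0,0,65],[0,0,0,0,0,0,65],[0,0,0,0,0,0,65],[0,0,0,0,0,0,65]]]'; python3 -m pendant '[[[0,0,-1,0,0,0,65],[0,0,-2,0,0,0,65],[0,0,-3,0,0,0,65],[0,0,-3,0,0,0,65],[0,0,0,0,0,0,65]]]'; python3 -m pendant '[[[-3.5,0,0,0,0,0,65],[-3.5,0,0,0,0,0,65],[-3.5,0,0,0,0,0,65],[-3.5,0,0,0,0,0,65],[0,0,0,0,0,0,65]]]';python3 -m pendant '[[[-3.5,0,0,0,0,0,65],[-3.5,0,0,0,0,0,65],[0,0,0,0,0,0,65]]]'; python3 - <<'E'
from h import *
np.set_printoptions(precision=4,suppress=True)
a=shot('side','s9.png');b=shot('top','t9.png')
for n in ['side','top']:
  for t in ['lock_pin','lock_hole','thin_pin']: print(n,t,[(m['uv'],m['confidence']) for m in bot.mark_of(n,t)[:2]])
c=lambda i,x,y:cv2.resize(i[y-50:y+50,x-50:x+50],(400,400),interpolation=cv2.INTER_CUBIC)
im=np.hstack([c(a,259,150),c(b,146,248)])
cv2.imwrite('pics/c9.png',np.clip(im.astype(int)*1.6,0,255).astype(np.uint8)[:,:,::-1])
for k in (.0,.005,.045): print(k,proj('side',[.487,.178,.1+k]),proj('top',[.487,.178,.1+k]))
E
```

```text
time: 10.22
ee_pos: [0.4872, 0.1807, 0.1097]
tcp_rot: [179.9, -0.1, 90.0]
wrist_force: [-0.1, 0.3, 0.2]
opening: 0.0555
time: 10.63
ee_pos: [0.4857, 0.1798, 0.2031]
tcp_rot: [-179.9, 0.0, 90.0]
wrist_force: [1.2, -0.3, 0.7]
opening: 0.0556
time: 11.05
ee_pos: [0.4873, 0.0371, 0.2078]
tcp_rot: [179.7, -0.0, 90.4]
wrist_force: [-0.5, 0.2, 0.6]
opening: 0.0555
time: 11.3
ee_pos: [0.4878, -0.0361, 0.2091]
tcp_rot: [179.6, -0.0, 90.4]
wrist_force: [0.2, 0.4, -0.6]
opening: 0.0557
side lock_pin [([260.4, 152.7], 0.68)]
side lock_hole [([256.9, 156.0], 0.77)]
side thin_pin [([255.1, 306.6], 0.5)]
top lock_pin []
top lock_hole []
top thin_pin [([413.8, 228.9], 0.57)]
0.0 [258.4687 156.3839] [143.7736 248.1776]
0.005 [258.4439 154.7116] [142.9685 248.1106]
0.045 [258.241  141.0364] [136.1561 247.5437]
```

View pics/c9.png

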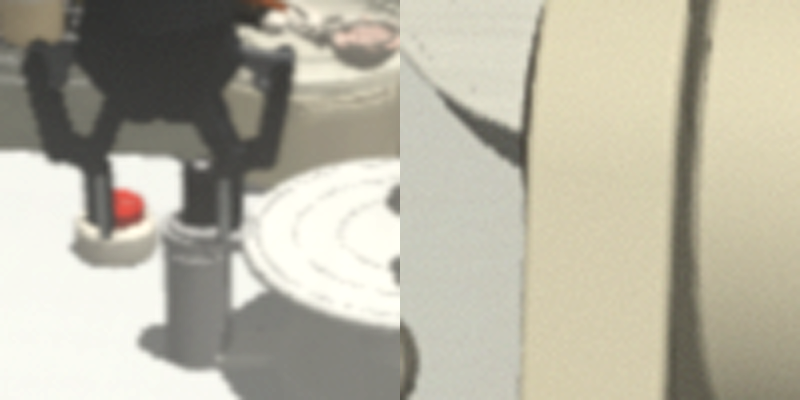

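The gripper, now nearer the camera, still hides part of the view. The collar shows at side crop (197,230). I'll move the arm farther away.

```bash
python3 -m pendant '[[[-3.5,-2,0,0,0,0,65],[-3.5,-2,0,0,0,0,65],[-3.5,-2,0,0,0,0,65],[-3.5,-2,0,0,0,0,65],[-3.5,-2,0,0,0,0,65]]]';python3 -m pendant '[[[-3.5,-2,0,0,0,0,65],[-3.5,-2,0,0,0,0,65],[-3.5,-2,0,0,0,0,65],[-3.5,-2,0,0,0,0,65],[0,0,0,0,0,0,65]]]'; python3 - <<'E'
from h import *
np.set_printoptions(precision=4,suppress=True)
a=shot('side','s10.png');b=shot('top','t10.png')
for n in ['side','top']:
  for t in ['lock_pin','lock_hole']: print(n,t,[(m['uv'],m['confidence']) for m in bot.mark_of(n,t)[:2]])
c=lambda i,x,y:cv2.resize(i[y-50:y+50,x-50:x+50],(400,400),interpolation=cv2.INTER_CUBIC)
im=np.hstack([c(a,259,150),c(b,146,248)])
cv2.imwrite('pics/c10.png',np.clip(im.astype(int)*1.6,0,255).astype(np.uint8)[:,:,::-1])
E
```

```text
time: 12.12
ee_pos: [0.3916, -0.2044, 0.2064]
tcp_rot: [179.6, -0.2, 91.8]
wrist_force: [0.9, -0.1, -0.2]
opening: 0.0552
time: 12.53
ee_pos: [0.3102, -0.355, 0.2058]
tcp_rot: [179.6, -0.0, 91.9]
wrist_force: [0.4, -0.3, -0.3]
opening: 0.0555
side lock_pin [([260.6, 157.7], 0.67)]
side lock_hole [([254.5, 155.9], 0.64)]
top lock_pin [([139.4, 247.8], 0.8)]
top lock_hole [([139.6, 250.5], 0.6)]
```

View pics/c10.png

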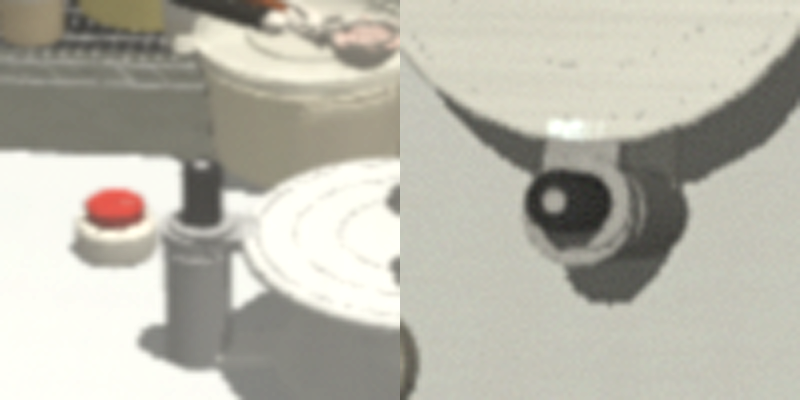

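The collar sits on the lug. The knob is upright, with its top at side v = 140.8 against 141.0 predicted for home. Handing in.

```bash
python3 -c "
from h import *
o=bot.get_obs();print(o['time'],o['wrist_force'],np.abs(o['qd']).max());print(bot.job_done())"
```

```text
12.8333 [-0.03017692  0.2507108  -0.72667503] 0.23039463312895134
the job is handed in; nothing more can be done
None
```

The lock pin is home in the post, with its collar flat on the lug. I let it go, moved the arm clear and handed the job in at 12.8 s. The thin pin was left in its holder.

**How it went:** I gripped the thick pin by its knob, pulled it straight up and carried it over the lug. Partway down, a side force of about 4 N showed I was a few mm off in y. I corrected that and pushed until it stopped hard at about 45 N, then straightened the wrist and opened the fingers.

**Last checks that agree:**
- The TCP stopped at 0.112 m, the height expected with the pin home.
- In the side view the knob top is at row 140.8, against 141.0 predicted for the home position, and it stands upright.
- The wrist force is near zero with the arm clear.

**Checks that disagreed a little:**
- The two cameras' estimates of the hole differed by 5–8 mm in x and about 4 mm in y, so I found the hole by contact.
- In the last top picture the knob top is about 2 pixels (3–4 mm) off in x from my prediction. That is about the size of the offset already seen in that camera.
- The hard push briefly tilted the wrist about 1.3°, with 29 N sideways. Both were gone before I let go of the pin.

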